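Run the vial carriers home and pin them

TASK

Push the row of four vial carriers along the track from behind, as one train, until they stand closed up against the end stop; then push the black-headed locking pin fully in behind them. Do it all by pushing with the fingertips: the carriers stay down on the track, never lifted or tipped, and the other things on the table are left where they are.

Things in the scene. Friction and masses are not known exactly. Their poses are not given: they have to be found in the camera images.
- track: straight dark steel track fixed to the table, 370 x 75 mm, holding the row of carriers. Origin: centre of its underside, on the table; +y runs towards the end stop, z up, -x is the robot's side. Floor 12 mm above the table; two guide strips 45 mm apart, only 22 mm high above the table, leave the carriers 1.5 mm play each side. Open at the end away from the stop. Pushing the row takes 2 to 6 N.
- stop_face (a point): centre of the lower edge of the end stop's face, on the track's floor, at track y = 165 mm. The stop is a plain metal block right across the track, 55 mm high above the table. Four touching carriers take up the 160 mm before it.
- carrier_lead: white carrier block, 42 mm across the track, 40 mm along it, 34 mm high, a capped 24 mm glass vial fixed in its top (76 mm above the table in all); about 110 g, not joined to its neighbours. Origin: centre of its underside; axes as the track's. First of the row, nearest the end stop; at home its origin is at track y = 145 mm.
- carrier_second: white carrier block, 42 mm across the track, 40 mm along it, 34 mm high, a capped 24 mm glass vial fixed in its top (76 mm above the table in all); about 110 g, not joined to its neighbours. Origin: centre of its underside; axes as the track's. Second from the end stop; home at track y = 105 mm.
- carrier_third: white carrier block, 42 mm across the track, 40 mm along it, 34 mm high, a capped 24 mm glass vial fixed in its top (76 mm above the table in all); about 110 g, not joined to its neighbours. Origin: centre of its underside; axes as the track's. Third from the end stop; home at track y = 65 mm.
- carrier_rear: white carrier block, 42 mm across the track, 40 mm along it, 34 mm high, a capped 24 mm glass vial fixed in its top (76 mm above the table in all); about 110 g, not joined to its neighbours. Origin: centre of its underside; axes as the track's. Last of the row, farthest from the end stop: the face to push is its flat rear face, 20 mm behind its origin (-y of the track); home at track y = 25 mm.
- pin (a joint): locking pin, value in m: 0 to 0.006 at the start (out, clear of the carriers' lane), 0.038 fully in, when it crosses the lane 4 mm behind the rear carrier's home place. It slides straight across the track along track +x against about 2 N of friction and stays where left. A carrier in the way blocks it: it goes in only when the row is home.
- pin_head (a point): centre of the outer flat face of the pin's black round push head (32 mm in diameter, 8 mm thick, 30 mm above the table), on the robot's side of the track. It faces track -x; push it along +x until it is at track x = -66.5 mm. The 10 mm pin lies at track y = -4 mm, in a housing 34 mm wide, 44 mm high above the table, outer face at track x = -49.5 mm.
- spare_carrier: bystander: empty carrier block, 42 x 40 x 34 mm, no vial, on the table on the robot's side of the track. Origin: centre of its underside.
- loose_vial: bystander: capped glass vial 24 mm in diameter, 47 mm high, standing on the table beyond the track. Origin: centre of its underside.
- flask: bystander: conical glass flask, 72 mm wide at the foot, with an orange cap, 112 mm high, beyond the track. Origin: centre of its underside.
- forceps: bystander: steel forceps 140 mm long, 6 mm high, lying on the table on the robot's side of the track, near its open end. Origin: midway along, on the table.
- stopper_jar: bystander: glass jar with white lid, 68 mm in diameter, 85 mm high. Origin: centre of its underside.
- wipe_bottle: bystander: white bottle with blue cap, 60 mm in diameter, 170 mm high. Origin: centre of its underside.
- bowl: bystander: steel bowl 100 mm in diameter, 45 mm high. Origin: centre of its underside.

How it is judged:
By the outcome, as a careful person would: the job done as asked, in the order asked, and still so for the second after the job is handed in, with the robot touching nothing.
It also fails if it takes over 45 s, if anything falls off the work surface, if the arm or the gripper's body presses on something with over 40 N, if the wrist force passes 120 N, or if a joint passes its speed limit or range.

ROBOT

A 7-joint arm with a two-finger parallel gripper is mounted at the origin on the work surface. World frame = base frame: x ahead of the robot, y to its left, z up, the work surface at z = 0. Lengths are in m, angles in rad, forces in N, time in s.
With the tool pointing down it reaches from about 0.35 to 0.775 m from the base axis. Payload 3.1 kg.
Tool frame: the origin (TCP) lies between the finger pads; the fingertips stand robot.nose_length ahead of it and the grasp point (between the pads) lies 8 mm behind it (robot.nose_length is the distance from the TCP to the fingertips, in m); x points along the fingers, y is the direction in which the jaws open and shut, and the axes are right-handed (so a half turn about x gives the same grasp; the last joint's range is limited). The gripper opens to 85 mm and grips with 20 to 120 N. Pads are 22 mm wide; open, the fingers measure 114 mm over their backs; the gripper's body (76 mm by 85 mm) begins 54 mm behind the grasp point. The pads swing forward as they close: fully open they stand 13 mm farther back than shut.
Start: joints at [1.138, 0.311, 0.014, 1.512, -0.004, 1.319, -0.027], TCP at [0.21, -0.509, 0.242] pointing down, gripper open.
Joint ranges: [-2.7, 2.7], [-0.3, 1.91], [-1.27, 1.3], [0.12, 2.57], [-1.44, 4.58], [0.2, 2.03], [-3.05, 3.05]. Speed limits (rad/s): [2.79, 2.79, 3.14, 3.14, 3.14, 3.14, 3.14].

INTERFACE

Orientations are given as a 3x3 rotation matrix whose columns are the frame's x, y, z axes.
In Python, from cell import sensors, get_image, calibration, job, robot gives the robot as it stands.
- The arm moves only by the shell command python3 -m inch 'ROWS' [OPENING] [FORCE]. ROWS is JSON, a list of rows, each an object of numbers: "tx", "ty", "tz": the shift along the tool's x, y, z each as a share of 10 cm, from -1 to 1; "ax", "ay", "az": the turn, a rotation vector about the tool's x, y, z each as a share of pi rad, from -1 to 1. A call has 1 to 8 rows; each row is the pose to reach, as a shift and turn from the pose commanded when the call began, along the tool's axes at that moment, turning the shorter way round; what a row does not reach only later rows make up. A row lasts 1/8 s, in which the tool goes at most 62.5 mm and 10.7 degrees, less where a joint would pass 70% of its speed; a pose out of reach is approached as far as the arm can. A call with a number of a shift or a turn outside -1 to 1 is refused whole. A call with a gripper value outside its range is refused whole. OPENING is the gripper's target within -1 to 1 (shut at 1, half-way at 0, fully open at -1), set as the call begins (- or left out, the last holds). The fingers move at their own pace and stop on an object; FORCE is the grip in N (left out, the last holds). Time passes only in rows, so rows that repeat a pose let the fingers close. It gives the time, the measured TCP pose, the force and the opening at its end, in the units of the state.
- sensors.get_state(): the state, without advancing time (a new reading comes with each control period).
- get_image(name): name is "scene" or "top" or "wrist"; returns (picture, depth): 420x560x3 uint8, blue, green, red; 420x560 float32, m along the optical axis (not along the pixel's ray), 0 where there is no reading.
- calibration(name): a dict with "K" (3x3 intrinsics, pixels), "R" (3x3) and "t" (3): a world point X has camera coordinates R X + t. Camera axes: x right, y down, z forward; pixel columns grow to the right and rows downward; lengths in m; the calibration is good to about 2 mm. A picture is of the moment at which its call begins: read the wrist's pose just before it. calibration takes no time and is no camera call; for the wrist camera it gives the pose at the moment of the call.
- job.close_job(): hands the job in, once; it reports no verdict.
The state is a dict: "t": time; "joint_positions": joint angles; "qvel": joint speeds; "joint_torque": joint torques, N m; "tool_pos": TCP position; "orientation": TCP orientation; "ft_force": force on the tool from outside, world axes, zero at the start; "moment": the same for the moment, N m; "width": finger opening in m.
Only numpy, scipy, OpenCV 4.12 (cv2) and the standard library are available. Lean on these libraries where they do the work, as an engineer would, in place of code of your own. Each camera call takes 0.05 s, during which the arm holds its last target. There are 200 camera calls.

## Working session

There is one attempt and no reset: what is moved stays moved. The work goes in short steps, Python scripts to look and compute and a shell command to move; the robot and the scene stay as the last step left them, time stands still between calls to the robot, and variables do not carry over. Pictures are saved under pics/ and viewed, about 8 in all and at most 12, crops included, and the job is handed in when it is done.

```bash
mkdir -p pics; ls
cat > h.py <<'E'
import numpy as np,cv2,json
from cell import sensors,get_image,calibration,job,robot
def grab(n,f=None):
    im,d=get_image(n); c=calibration(n)
    if f: cv2.imwrite('pics/'+f,im)
    return im,d,c
def ray(c,u,v,z):
    K,R,t=[np.array(c[k],float) for k in('K','R','t')]
    o=-R.T@t; d=R.T@np.linalg.solve(K,[u,v,1.]); return o+d*(z-o[2])/d[2]
def pts(d,c):
    K,R,t=[np.array(c[k],float) for k in('K','R','t')]
    v,u=np.indices(d.shape); p=np.stack([(u-K[0,2])/K[0,0]*d,(v-K[1,2])/K[1,1]*d,d],-1)
    return (p-t)@R
E
python3 - <<'E'
from h import *
s=sensors.get_state(); print(s['t'],s['tool_pos'],np.round(s['orientation'],3).tolist(),s['width'],robot.nose_length)
for n in('top','scene'):
    im,d,c=grab(n,n+'1.png'); np.savez(n+'1.npz',d=d,im=im,**{k:np.array(c[k]) for k in 'KRt'})
    print(n,np.round(c['K'],1).tolist(),np.round(-np.array(c['R']).T@np.array(c['t']),3))
E
```

```text
pics
0.0 [ 0.20928299 -0.50787382  0.2412228 ] [[-0.001, 0.381, -0.925], [0.002, -0.925, -0.381], [-1.0, -0.002, 0.0]] 0.08511828233985615 0.011
top [[462.6, 0.0, 284.7], [0.0, 462.6, 203.1], [0.0, 0.0, 1.0]] [ 0.455 -0.027  1.24 ]
scene [[532.1, 0.0, 276.1], [0.0, 532.1, 207.8], [0.0, 0.0, 1.0]] [ 1.041 -0.562  1.009]
```

View pics/top1.png

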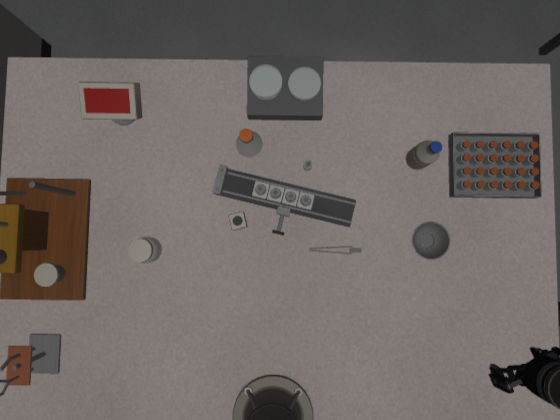

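View pics/scene1.png

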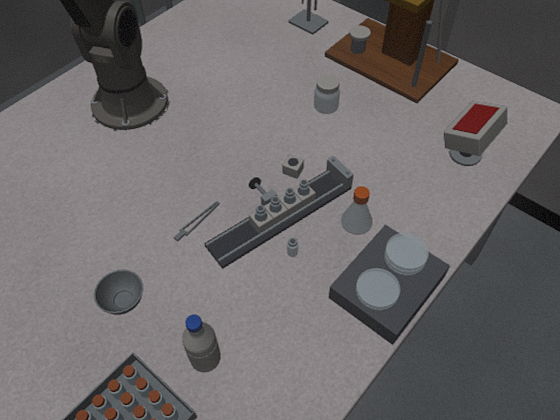

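The top view shows the stop at about (221,180), the carriers at (260..306, 188..200), the pin head at (279,232) and the track's open end at (355,212). The spare carrier is at (238,220) and the forceps at (335,249). I'll measure these with depth.

Run:
```python
from h import *
z=np.load('top1.npz'); P=pts(z['d'],z); c=z
im=z['im']; print('table z',np.median(P[260:280,200:260,2]))
v,u=np.indices(z['d'].shape)
roi=(u>205)&(u<365)&(v>155)&(v<240)&(z['d']>0)
g=cv2.cvtColor(im,cv2.COLOR_BGR2HSV)
def rep(n,m):
    q=P[m]; print(n,m.sum(),np.round(q.mean(0),4) if len(q) else '', np.round(cv2.minAreaRect((q[:,:2]*1000).astype(np.float32)),1) if 0 else cv2.minAreaRect((q[:,:2]*1000).astype(np.float32)))
Z=P[...,2]
rep('track',roi&(Z>.008)&(Z<.028)&(v<226)&~((u>270)&(u<292)&(v>203))&~((u<250)&(v>208)))
rep('stop',roi&(Z>.048)&(Z<.06)&(u<232))
n,l,st,_=cv2.connectedComponentsWithStats((roi&(Z>.06)&(Z<.085)&(u>235)).astype(np.uint8))
for i in range(1,n): 
    if st[i,4]>5: rep('cap',l==i)
rep('blocks',roi&(Z>.038)&(Z<.052)&(u>245)&(u<320)&(v<207))
m=roi&(Z>.015)&(Z<.06)&(v>205)&(u>265)&(u<295); rep('pin',m)
m=(u>268)&(u<290)&(v>226)&(v<240)&(g[...,2]<60); rep('head',m); print(np.round(P[m][:,2],3)[:40])
big=cv2.resize(np.hstack([im[155:245,205:365]]),None,fx=5,fy=5,interpolation=cv2.INTER_CUBIC); cv2.imwrite('pics/crop1.png',big)
```

```text
table z -0.0009355052421286796
track 2353 [ 0.5645 -0.0401  0.0136] ((593.4691772460938, -33.27461242675781), (366.405517578125, 129.85189819335938), 76.93534851074219)
stop 223 [0.6065 0.1449 0.0539] ((606.45361328125, 145.302734375), (20.62515640258789, 73.9282455444336), 77.10089111328125)
cap 68 [0.5811 0.0386 0.0725] ((582.0430297851562, 38.90550994873047), (21.060880661010742, 20.454923629760742), 1.0394792556762695)
cap 64 [5.722e-01 3.000e-04 7.200e-02] ((571.9442138671875, 0.3688993453979492), (19.31684684753418, 20.590938568115234), 2.484889507293701)
cap 65 [ 0.5639 -0.0382  0.0725] ((565.0767211914062, -37.97147750854492), (20.898061752319336, 20.45768928527832), 0.6180534362792969)
cap 62 [ 0.5548 -0.0765  0.0728] ((555.2960815429688, -76.37871551513672), (20.46548080444336, 20.45695686340332), 0.6621231436729431)
blocks 722 [ 0.5748 -0.0209  0.0448] ((593.5415649414062, -17.3416748046875), (118.06709289550781, 160.6334228515625), 5.819480895996094)
pin 240 [ 0.5126 -0.0181  0.0373] ((504.182861328125, -12.583499908447266), (76.71387481689453, 74.301025390625), 0.5203355550765991)
head 27 [ 0.4735 -0.0078  0.0401] ((473.7370910644531, -8.22684383392334), (27.60198974609375, 6.178943157196045), 78.17560577392578)
[ 0.036 -0.001  0.041  0.04   0.043  0.043  0.043  0.045  0.033  0.037
  0.042  0.043  0.042  0.044  0.049  0.043  0.044  0.041  0.039  0.049
  0.043  0.044  0.042  0.039  0.041  0.04   0.035]
```

View pics/crop1.png

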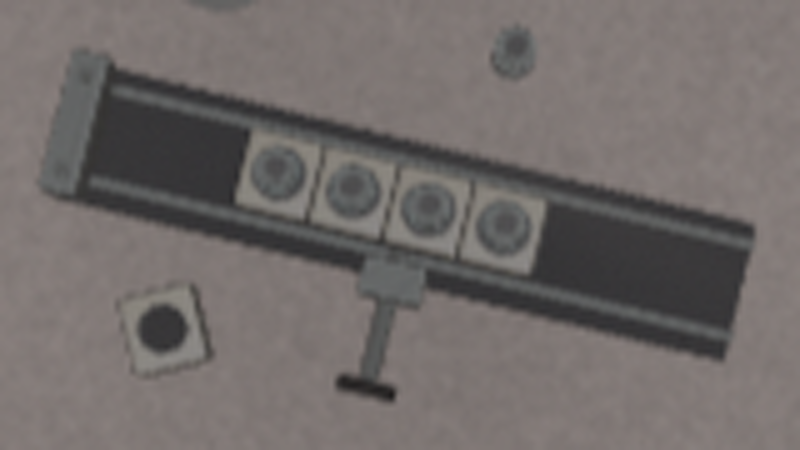

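```bash
cat >> h.py <<'E'
from scipy.spatial.transform import Rotation as Ro
th=np.arctan2(.0263,.1151); U=np.array([np.sin(th),np.cos(th),0]); X=np.array([np.cos(th),-np.sin(th),0]); Zh=np.array([0,0,1.])
LAT=.5583
def ori(dirn,tilt,sgn=-1):
    x=-np.cos(tilt)*Zh+np.sin(tilt)*dirn; z=sgn*(np.cos(tilt)*dirn+np.sin(tilt)*Zh); return np.c_[x,np.cross(z,x),z]
def go(pos,R,s=None):
    s=s or sensors.get_state(); R0=np.array(s['orientation']); d=R0.T@(np.array(pos)-s['tool_pos'])*10
    r=Ro.from_matrix(R0.T@R).as_rotvec()/np.pi
    print('t',round(s['t'],2),'shift',np.round(d,3),'turn',np.round(r,4),'F',np.round(s['ft_force'],2))
def sl(p): return U@p, X@p, p[2]
E
python3 - <<'E'
from h import *
R=ori(U,np.radians(15)); go(U*-.0145+X*LAT+Zh*.16,R); go(U*-.0145+X*LAT+Zh*.0318,R); print(R.round(3).tolist())
print(U*-.0145+X*LAT)
E
```

```text
t 0.1 shift [ 0.818 -2.15  -4.475] turn [-0.3024  0.0766 -0.0392] F [-0.76 -0.7   0.37]
t 0.1 shift [ 2.1   -2.147 -4.475] turn [-0.3024  0.0766 -0.0392] F [-0.76 -0.7   0.37]
[[0.058, 0.975, -0.215], [0.252, -0.223, -0.942], [-0.966, -0.0, -0.259]]
[ 0.54104235 -0.13850024  0.        ]
```

```bash
for i in 1; do python3 -m inch '[{"ty":-0.25,"tz":-0.5},{"ty":-0.5,"tz":-1},{"ty":-0.5,"tz":-1}]' 1 30; python3 -m inch '[{"ty":-0.25,"tz":-0.5},{"ty":-0.5,"tz":-1},{"ty":-0.5,"tz":-1}]'; python3 -m inch '[{"ty":-0.25,"tz":-0.5},{"ty":-0.5,"tz":-1},{"ty":-0.5,"tz":-1}]'; python3 -m inch '[{"ty":-0.25,"tz":-0.5},{"ty":-0.5,"tz":-1},{"ty":-0.5,"tz":-1}]';done
python3 -m inch '[{"ax":-0.05,"ay":0.013,"az":-0.007},{"ax":-0.1,"ay":0.025,"az":-0.013},{"ax":-0.15,"ay":0.038,"az":-0.02},{"ax":-0.2,"ay":0.05,"az":-0.026},{"ax":-0.25,"ay":0.063,"az":-0.033},{"ax":-0.302,"ay":0.077,"az":-0.039},{"ax":-0.302,"ay":0.077,"az":-0.039},{"ax":-0.302,"ay":0.077,"az":-0.039}]'
python3 - <<'E'
from h import *
R=ori(U,np.radians(15)); go(U*-.0145+X*LAT+Zh*.07,R); im,d,c=grab('wrist','wrist1.png'); print(sensors.get_state()['width'])
E
```

```text
t 0.1 shift [ 1.718 -2.148 -4.475] turn [-0.3024  0.0766 -0.0392] F [-0.76 -0.7   0.37]
0.08522094815784999invalid input
invalid input
invalid input
invalid input
invalid input
```

View pics/wrist1.png

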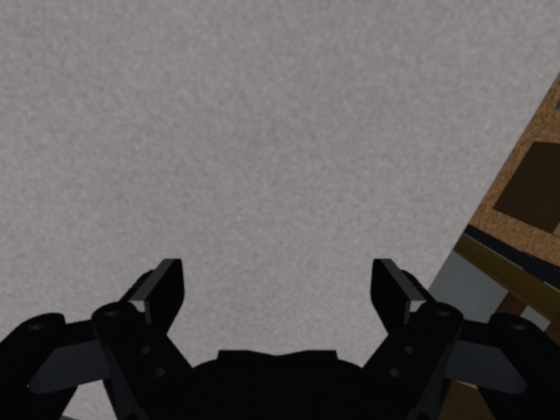

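The wrist picture shows only the open fingers over bare table, because the arm hasn't moved: every row was refused as invalid. I'll try again with all six keys in each row.

```bash
python3 -m inch '[{"tx":0,"ty":-0.25,"tz":-0.5,"ax":0,"ay":0,"az":0},{"tx":0,"ty":-0.5,"tz":-1,"ax":0,"ay":0,"az":0},{"tx":0,"ty":-0.5,"tz":-1,"ax":0,"ay":0,"az":0}]' 1 30
```

```text
t: 0.52
tool_pos: [0.2878, -0.4193, 0.2422]
orientation: [[0.002, 0.391, -0.92], [0.003, -0.92, -0.391], [-1.0, -0.002, -0.003]]
ft_force: [0.1, -1.1, -0.6]
width: 0.0321
```

```bash
python3 -m inch '[{"tx":0,"ty":-0.25,"tz":-0.5,"ax":0,"ay":0,"az":0},{"tx":0,"ty":-0.5,"tz":-1,"ax":0,"ay":0,"az":0}]' >/dev/null
python3 -m inch '[{"tx":0,"ty":-0.25,"tz":-0.5,"ax":0,"ay":0,"az":0},{"tx":0,"ty":-0.5,"tz":-1,"ax":0,"ay":0,"az":0}]' >/dev/null
python3 -m inch '[{"tx":0,"ty":-0.25,"tz":-0.5,"ax":0,"ay":0,"az":0},{"tx":0,"ty":-0.5,"tz":-1,"ax":0,"ay":0,"az":0},{"tx":0,"ty":-0.5,"tz":-1,"ax":0,"ay":0,"az":0}]' >/dev/null
python3 -m inch '[{"tx":0,"ty":0,"tz":0,"ax":-0.05,"ay":0.013,"az":-0.007},{"tx":0,"ty":0,"tz":0,"ax":-0.1,"ay":0.025,"az":-0.013},{"tx":0,"ty":0,"tz":0,"ax":-0.15,"ay":0.038,"az":-0.02},{"tx":0,"ty":0,"tz":0,"ax":-0.2,"ay":0.05,"az":-0.026},{"tx":0,"ty":0,"tz":0,"ax":-0.25,"ay":0.063,"az":-0.033},{"tx":0,"ty":0,"tz":0,"ax":-0.302,"ay":0.077,"az":-0.039},{"tx":0,"ty":0,"tz":0,"ax":-0.302,"ay":0.077,"az":-0.039},{"tx":0,"ty":0,"tz":0,"ax":-0.302,"ay":0.077,"az":-0.039}]'
python3 - <<'E'
from h import *
R=ori(U,np.radians(15)); go(U*-.0145+X*LAT+Zh*.07,R); im,d,c=grab('wrist','wrist2.png'); np.savez('w2.npz',d=d,im=im,**{k:np.array(c[k]) for k in 'KRt'})
E
```

```text
t: 2.4
tool_pos: [0.5028, -0.1718, 0.2421]
orientation: [[0.06, 0.974, -0.219], [0.25, -0.227, -0.941], [-0.966, 0.001, -0.257]]
ft_force: [-0.2, 0.1, -0.3]
width: -0.0
t 2.4 shift [1.77  0.295 0.046] turn [-0.0012  0.0005 -0.0008] F [-0.25  0.11 -0.33]
```

View pics/wrist2.png

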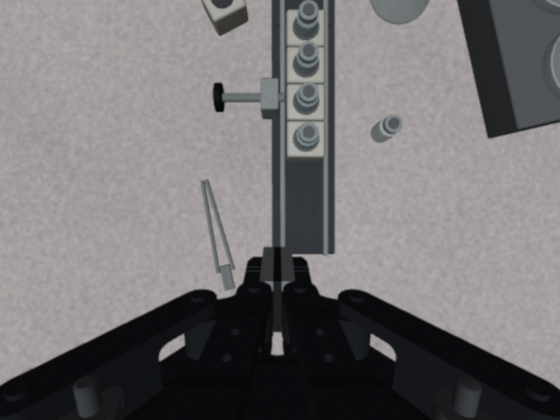

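The row is aligned with the image's vertical. The rear carrier's top rear edge runs from (287,157) to (324,157), the track ends at row 253, and the pin head is at (219,97). I'll refine the lane and the pin from these.

Run:
```python
from h import *
c=np.load('w2.npz'); P=pts(c['d'],c)
g=cv2.cvtColor(c['im'],cv2.COLOR_BGR2HSV); Z=P[...,2]
v,u=np.indices(Z.shape)
def r3(q): return np.round(sl(q),4)
m=(u>282)&(u<330)&(v<165)&(v>10)&(Z>.042)&(Z<.05)
q=P[m]; print('blocktops lat',np.percentile(X@q.T,[1,50,99]).round(4),'s min',np.percentile(U@q.T,[.5,2]).round(4),'z',np.median(q[:,2]))
for uv in((287,157),(324,157)): print(r3(ray(c,*uv,.046)))
m=(u>210)&(u<226)&(v>80)&(v<114)&(g[...,2]<40); q=P[m&(Z>.012)&(Z<.05)]
print('head',len(q),r3(np.median(q,0)),np.percentile(X@q.T,[2,98]),np.percentile(U@q.T,[2,98]),np.percentile(q[:,2],[2,98]))
m=(u>262)&(u<278)&(v>75)&(v<120)&(Z>.04)&(Z<.048); q=P[m]; print('housing',len(q),np.percentile(X@q.T,[2,98]),np.percentile(U@q.T,[2,98]))
e=[r3(ray(c,*uv,.022)) for uv in((274,253),(334,253),(274,160),(334,160))]; print('track edges',e)
q=P[(u>195)&(u<240)&(v>175)&(v<295)&(Z>.003)&(Z<.012)]; print('forceps',np.percentile(X@q.T,[2,98]),np.percentile(U@q.T,[2,98]))
```

```text
blocktops lat [0.5384 0.5545 0.5799] s min [0.0301 0.0311] z 0.04599029610698506
[0.0288 0.5392 0.046 ]
[0.0286 0.5793 0.046 ]
head 222 [0.0949 0.4643 0.0421] [0.46017086 0.46631908] [0.08389645 0.10936256] [0.02175013 0.04682658]
housing 478 [0.5133888  0.52866869] [0.08232036 0.1149254 ]
track edges [array([-0.0791,  0.5245,  0.022 ]), array([-0.0794,  0.5944,  0.022 ]), array([0.029 , 0.5249, 0.022 ]), array([0.0288, 0.5946, 0.022 ])]
forceps [0.43711218 0.4730597 ] [-0.12289474  0.00622995]
```

```bash
sed -i 's/^LAT=.*/LAT=.5592/' h.py
python3 - <<'E'
from h import *
R=ori(U,np.radians(15))
for s,z in((-.0145,.08),(-.0145,.0318),(.0133,.0318)): go(U*s+X*LAT+Zh*z,R)
E
```

```text
t 2.45 shift [1.673 0.304 0.027] turn [-0.0008  0.0004 -0.0008] F [-1.02  0.52 -0.48]
t 2.45 shift [2.139 0.303 0.151] turn [-0.0008  0.0004 -0.0008] F [-1.02  0.52 -0.48]
t 2.45 shift [ 2.211  0.302 -0.118] turn [-0.0008  0.0004 -0.0008] F [-1.02  0.52 -0.48]
```

```bash
python3 -m inch '[{"tx":0.5,"ty":0.3,"tz":0.03,"ax":0,"ay":0,"az":0},{"tx":1,"ty":0.3,"tz":0.03,"ax":0,"ay":0,"az":0}]' >/dev/null
python3 -m inch '[{"tx":0.35,"ty":0,"tz":0,"ax":0,"ay":0,"az":0},{"tx":0.67,"ty":0,"tz":0,"ax":0,"ay":0,"az":0},{"tx":0.67,"ty":0,"tz":0,"ax":0,"ay":0,"az":0},{"tx":0.67,"ty":0,"tz":0,"ax":0,"ay":0,"az":0}]'
python3 - <<'E'
from h import *
R=ori(U,np.radians(15))
for s,z in((-.0145,.0318),(.0133,.0318)): go(U*s+X*LAT+Zh*z,R)
E
```

```text
t: 3.2
tool_pos: [0.5428, -0.1393, 0.0816]
orientation: [[0.062, 0.975, -0.216], [0.25, -0.224, -0.942], [-0.966, 0.004, -0.257]]
ft_force: [0.6, -0.1, 0.1]
width: 0.0001
t 3.2 shift [ 0.482 -0.012  0.125] turn [-0.0001  0.0005 -0.0015] F [ 0.62 -0.06  0.1 ]
t 3.2 shift [ 0.554 -0.012 -0.144] turn [-0.0001  0.0005 -0.0015] F [ 0.62 -0.06  0.1 ]
```

```bash
python3 -m inch '[{"tx":0.2,"ty":-0.01,"tz":0.06,"ax":0,"ay":0,"az":0},{"tx":0.4,"ty":-0.01,"tz":0.12,"ax":0,"ay":0,"az":0},{"tx":0.48,"ty":-0.01,"tz":0.12,"ax":0,"ay":0,"az":0},{"tx":0.48,"ty":-0.01,"tz":0.12,"ax":0,"ay":0,"az":0}]'
python3 - <<'E'
from h import *
R=ori(U,np.radians(15))
for s,z in((.0133,.0318),(.093,.0318)): go(U*s+X*LAT+Zh*z,R)
im,d,c=grab('wrist','wrist3.png')
E
```

```text
t: 3.7
tool_pos: [0.5417, -0.1379, 0.0316]
orientation: [[0.061, 0.975, -0.216], [0.251, -0.224, -0.942], [-0.966, 0.003, -0.258]]
ft_force: [0.2, 0.9, 0.1]
width: 0.0001
t 3.7 shift [ 0.068  0.003 -0.262] turn [-0.0002  0.0003 -0.0012] F [0.19 0.92 0.13]
t 3.7 shift [ 0.274  0.002 -1.032] turn [-0.0002  0.0003 -0.0012] F [0.19 0.92 0.13]
```

View pics/wrist3.png

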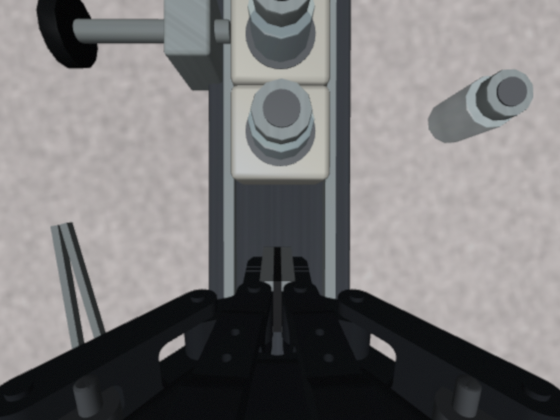

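The closed fingertips sit centred in the lane (column 278 against the carrier's 280), about 25 mm behind the rear carrier's face at row 178. I'll start pushing slowly.

```bash
python3 -m inch '[{"tx":0.027,"ty":0,"tz":-0.1,"ax":0,"ay":0,"az":0},{"tx":0.053,"ty":0,"tz":-0.18,"ax":0,"ay":0,"az":0},{"tx":0.06,"ty":0,"tz":-0.22,"ax":0,"ay":0,"az":0},{"tx":0.07,"ty":0,"tz":-0.26,"ax":0,"ay":0,"az":0},{"tx":0.08,"ty":0,"tz":-0.3,"ax":0,"ay":0,"az":0},{"tx":0.091,"ty":0,"tz":-0.34,"ax":0,"ay":0,"az":0},{"tx":0.102,"ty":0,"tz":-0.38,"ax":0,"ay":0,"az":0},{"tx":0.112,"ty":0,"tz":-0.42,"ax":0,"ay":0,"az":0}]'
python3 -m inch '[{"tx":0.011,"ty":0,"tz":-0.04,"ax":0,"ay":0,"az":0},{"tx":0.021,"ty":0,"tz":-0.08,"ax":0,"ay":0,"az":0},{"tx":0.032,"ty":0,"tz":-0.12,"ax":0,"ay":0,"az":0},{"tx":0.043,"ty":0,"tz":-0.16,"ax":0,"ay":0,"az":0}]'
python3 - <<'E'
from h import *
s=sensors.get_state(); print(np.round(sl(s['tool_pos']),4)); go(U*.093+X*LAT+Zh*.0318,ori(U,np.radians(15)))
grab('scene','scene2.png'); 
im=cv2.imread('pics/scene2.png'); cv2.imwrite('pics/scene2c.png',cv2.resize(im[130:290,160:400],None,fx=3,fy=3))
E
```

```text
t: 4.75
tool_pos: [0.5508, -0.0958, 0.0307]
orientation: [[0.06, 0.974, -0.216], [0.251, -0.225, -0.942], [-0.966, 0.002, -0.258]]
ft_force: [-1.5, -2.2, 0.1]
width: 0.0003
t: 5.25
tool_pos: [0.5545, -0.079, 0.0307]
orientation: [[0.06, 0.975, -0.216], [0.251, -0.224, -0.942], [-0.966, 0.002, -0.258]]
ft_force: [-0.5, -2.1, 0.9]
width: -0.0
[0.0465 0.5582 0.0307]
t 5.25 shift [ 0.11   0.01  -0.452] turn [-0.0002  0.0002 -0.0007] F [-0.5  -2.08  0.89]
```

View pics/scene2c.png

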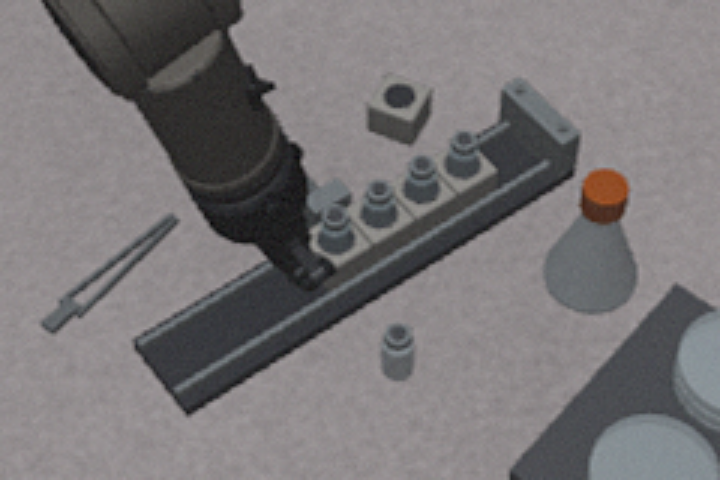

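The row is upright and closed up, moving with about 2.2 N; the gap to the stop remains. I'll continue.

```bash
python3 -m inch '[{"tx":0.011,"ty":0,"tz":-0.04,"ax":0,"ay":0,"az":0},{"tx":0.021,"ty":0,"tz":-0.08,"ax":0,"ay":0,"az":0},{"tx":0.032,"ty":0,"tz":-0.12,"ax":0,"ay":0,"az":0},{"tx":0.043,"ty":0,"tz":-0.16,"ax":0,"ay":0,"az":0},{"tx":0.053,"ty":0,"tz":-0.2,"ax":0,"ay":0,"az":0},{"tx":0.064,"ty":0,"tz":-0.24,"ax":0,"ay":0,"az":0},{"tx":0.075,"ty":0.005,"tz":-0.28,"ax":0,"ay":0,"az":0},{"tx":0.086,"ty":0.005,"tz":-0.32,"ax":0,"ay":0,"az":0}]'
python3 -m inch '[{"tx":0.008,"ty":0,"tz":-0.03,"ax":0,"ay":0,"az":0},{"tx":0.016,"ty":0,"tz":-0.06,"ax":0,"ay":0,"az":0},{"tx":0.019,"ty":0,"tz":-0.07,"ax":0,"ay":0,"az":0},{"tx":0.021,"ty":0,"tz":-0.08,"ax":0,"ay":0,"az":0}]'
python3 - <<'E'
from h import *
s=sensors.get_state(); print(np.round(sl(s['tool_pos']),4))
E
```

```text
t: 6.3
tool_pos: [0.5625, -0.047, 0.0307]
orientation: [[0.06, 0.975, -0.216], [0.251, -0.224, -0.942], [-0.966, 0.002, -0.258]]
ft_force: [-1.0, -2.8, 0.5]
width: -0.0002
t: 6.8
tool_pos: [0.5643, -0.0393, 0.0307]
orientation: [[0.06, 0.975, -0.216], [0.251, -0.224, -0.942], [-0.966, 0.002, -0.258]]
ft_force: [-0.8, -2.1, 1.6]
width: 0.0002
[0.0874 0.5588 0.0307]
```

Now millimetre by millimetre until the force rises.

```bash
python3 -m inch '[{"tx":0.003,"ty":0,"tz":-0.01,"ax":0,"ay":0,"az":0},{"tx":0.005,"ty":0,"tz":-0.02,"ax":0,"ay":0,"az":0},{"tx":0.008,"ty":0,"tz":-0.03,"ax":0,"ay":0,"az":0}]'
python3 -m inch '[{"tx":0.003,"ty":0,"tz":-0.01,"ax":0,"ay":0,"az":0},{"tx":0.005,"ty":0,"tz":-0.02,"ax":0,"ay":0,"az":0}]'
```

```text
t: 7.18
tool_pos: [0.565, -0.0361, 0.0307]
orientation: [[0.06, 0.975, -0.216], [0.251, -0.224, -0.942], [-0.966, 0.002, -0.258]]
ft_force: [-0.8, -2.8, 1.3]
width: -0.0
t: 7.42
tool_pos: [0.5654, -0.034, 0.0307]
orientation: [[0.06, 0.975, -0.216], [0.251, -0.224, -0.942], [-0.966, 0.002, -0.258]]
ft_force: [-0.5, -1.2, 0.1]
width: 0.0002
```

```bash
for i in 1; do python3 -m inch '[{"tx":0.003,"ty":0,"tz":-0.01,"ax":0,"ay":0,"az":0},{"tx":0.003,"ty":0,"tz":-0.01,"ax":0,"ay":0,"az":0}]' | grep -E 'pos|force'
python3 -m inch '[{"tx":0.003,"ty":0,"tz":-0.01,"ax":0,"ay":0,"az":0},{"tx":0.003,"ty":0,"tz":-0.01,"ax":0,"ay":0,"az":0}]'| grep -E 'pos|force'
done
python3 - <<'E'
from h import *
grab('scene','s3.png'); im=cv2.imread('pics/s3.png'); cv2.imwrite('pics/s3c.png',cv2.resize(im[130:250,230:370],None,fx=5,fy=5,interpolation=cv2.INTER_CUBIC))
E
```

```text
tool_pos: [0.5657, -0.0328, 0.0308]
ft_force: [-0.5, -0.3, 0.3]
tool_pos: [0.5659, -0.032, 0.0308]
ft_force: [-0.6, -2.2, 0.0]
```

View pics/s3c.png

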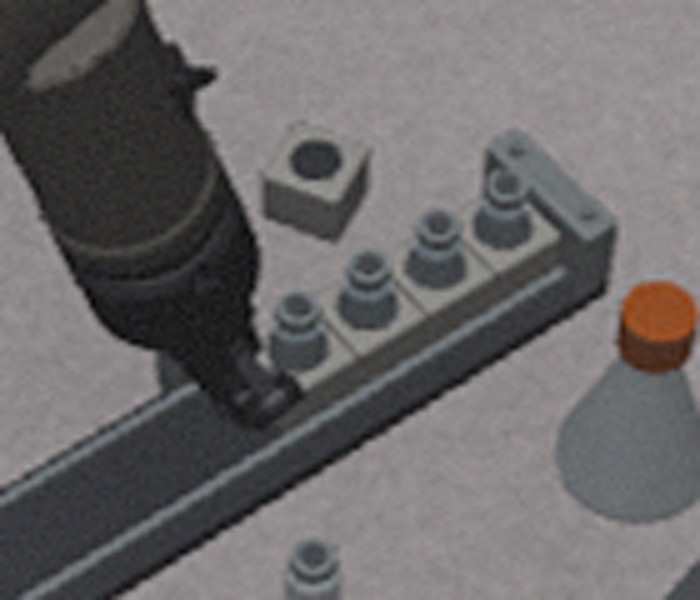

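The lead carrier looks close to the stop, at about (560,240) in the crop, but the force hasn't risen yet. I'll keep creeping.

```bash
python3 -m inch '[{"tx":0.003,"ty":0,"tz":-0.01,"ax":0,"ay":0,"az":0},{"tx":0.003,"ty":0,"tz":-0.01,"ax":0,"ay":0,"az":0}]' | grep -E 'pos|force'
python3 -m inch '[{"tx":0.003,"ty":0,"tz":-0.01,"ax":0,"ay":0,"az":0},{"tx":0.003,"ty":0,"tz":-0.01,"ax":0,"ay":0,"az":0}]'| grep -E 'pos|force'
```

```text
tool_pos: [0.566, -0.0318, 0.0307]
ft_force: [-1.4, -3.5, 1.9]
tool_pos: [0.566, -0.0317, 0.0306]
ft_force: [-2.5, -6.1, 3.8]
```

```bash
python3 -m inch '[{"tx":0.003,"ty":0,"tz":-0.01,"ax":0,"ay":0,"az":0},{"tx":0.004,"ty":0,"tz":-0.015,"ax":0,"ay":0,"az":0},{"tx":0.004,"ty":0,"tz":-0.015,"ax":0,"ay":0,"az":0}]' | grep -E 'pos|force'
python3 -m inch '[{"tx":-0.02,"ty":0,"tz":0.05,"ax":0,"ay":0,"az":0},{"tx":-0.05,"ty":0,"tz":0.2,"ax":0,"ay":0,"az":0},{"tx":-0.1,"ty":0,"tz":0.35,"ax":0,"ay":0,"az":0},{"tx":-0.5,"ty":0,"tz":0.35,"ax":0,"ay":0,"az":0},{"tx":-0.95,"ty":0,"tz":0.35,"ax":0,"ay":0,"az":0},{"tx":-0.95,"ty":0,"tz":0.35,"ax":0,"ay":0,"az":0}]'
python3 - <<'E'
from h import *
s=sensors.get_state()
t15=np.radians(15)
for sg in(-1,1):
    R=ori(X,t15,sg); go(U*.099+X*.42+Zh*.13,R)
im,d,c=grab('wrist','w4.png'); np.savez('w4.npz',d=d,im=im,**{k:np.array(c[k]) for k in 'KRt'}); print(s['joint_positions'])
E
```

```text
tool_pos: [0.5661, -0.0316, 0.0306]
ft_force: [-4.1, -7.6, 5.7]
t: 9.6
tool_pos: [0.5564, -0.0881, 0.1171]
orientation: [[0.069, 0.974, -0.217], [0.248, -0.227, -0.942], [-0.966, 0.011, -0.257]]
ft_force: [-0.0, 0.2, 0.1]
width: 0.0004
t 9.6 shift [ 0.016 -1.422 -0.62 ] turn [ 0.4824 -0.0022  0.126 ] F [-0.02  0.2   0.05]
t 9.6 shift [ 0.016 -1.422 -0.62 ] turn [-0.506  -0.1273 -0.0022] F [-0.02  0.2   0.05]
[ 0.60539758  0.48367039 -0.43418384  1.66143574 -0.07371636  1.02278124
  0.02740827]
```

View pics/w4.png

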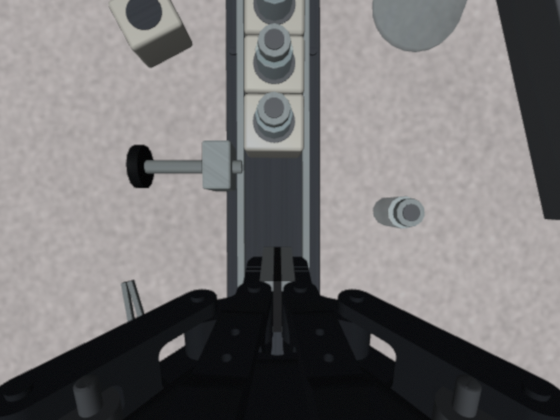

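The row is home: the rear face at row 152 lies clear ahead of the pin (rows 160–173). During the stall the force rose to about 10 N with no movement. Next I'll turn for the pin.

```bash
python3 -m inch '[{"tx":-0.1,"ty":-0.5,"tz":0,"ax":0,"ay":0,"az":0},{"tx":-0.1,"ty":-1,"tz":0,"ax":0,"ay":0,"az":0},{"tx":-0.1,"ty":-1,"tz":0,"ax":0,"ay":0,"az":0}]' >/dev/null
python3 -m inch '[{"tx":0,"ty":0,"tz":0,"ax":0.058,"ay":0,"az":0.015},{"tx":0,"ty":0,"tz":0,"ax":0.115,"ay":0,"az":0.03},{"tx":0,"ty":0,"tz":0,"ax":0.17,"ay":0,"az":0.044},{"tx":0,"ty":0,"tz":0,"ax":0.225,"ay":-0.001,"az":0.059},{"tx":0,"ty":0,"tz":0,"ax":0.28,"ay":-0.001,"az":0.073},{"tx":0,"ty":0,"tz":0,"ax":0.335,"ay":-0.001,"az":0.087},{"tx":0,"ty":0,"tz":0,"ax":0.39,"ay":-0.002,"az":0.1},{"tx":0,"ty":0,"tz":0,"ax":0.44,"ay":-0.002,"az":0.115}]' >/dev/null
python3 -m inch '[{"tx":0,"ty":0,"tz":0,"ax":0.042,"ay":0,"az":0.011},{"tx":0,"ty":0,"tz":0,"ax":0.042,"ay":0,"az":0.011}]'
python3 - <<'E'
from h import *
R=ori(X,np.radians(15)); print(np.round(sl(sensors.get_state()['tool_pos']),4))
for x,z in((.42,.12),(.42,.0378)): go(U*.099+X*x+Zh*z,R)
c=np.load('w4.npz'); P=pts(c['d'],c); Z=P[...,2]; v,u=np.indices(Z.shape); g=cv2.cvtColor(c['im'],cv2.COLOR_BGR2GRAY)
q=P[(u>120)&(u<158)&(v>140)&(v<195)&(g<45)&(Z>.012)&(Z<.05)]
print('head',len(q),np.percentile(X@q.T,[2,50,98]).round(4),np.percentile(U@q.T,[2,50,98]).round(4))
q=P[(u>200)&(u<232)&(v>135)&(v<195)&(Z>.041)&(Z<.047)]
print('hous',np.percentile(X@q.T,[2,98]).round(4),np.percentile(U@q.T,[2,98]).round(4))
q=P[(u>240)&(u<306)&(v>90)&(v<160)&(Z>.043)&(Z<.049)]
print('rear',np.percentile(U@q.T,[.5,2]).round(4))
E
```

```text
t: 11.28
tool_pos: [0.4555, -0.0642, 0.1221]
orientation: [[0.244, -0.214, -0.946], [-0.053, -0.977, 0.207], [-0.968, -0.001, -0.25]]
ft_force: [0.4, 0.2, -0.4]
width: -0.0002
[0.0388 0.4584 0.1221]
t 11.28 shift [-0.074 -0.605  0.372] turn [0.0027 0.0029 0.001 ] F [ 0.44  0.21 -0.38]
t 11.28 shift [ 0.722 -0.604  0.577] turn [0.0027 0.0029 0.001 ] F [ 0.44  0.21 -0.38]
head 811 [0.4575 0.4634 0.4644] [0.0849 0.0977 0.1124]
hous [0.5082 0.5267] [0.0837 0.1149]
rear [0.1089 0.1095]
```

```bash
python3 -m inch '[{"tx":-0.07,"ty":-0.3,"tz":0.37,"ax":0,"ay":0,"az":0},{"tx":-0.07,"ty":-0.6,"tz":0.37,"ax":0,"ay":0,"az":0},{"tx":-0.07,"ty":-0.6,"tz":0.37,"ax":0.003,"ay":0.003,"az":0},{"tx":0.3,"ty":-0.6,"tz":0.47,"ax":0.003,"ay":0.003,"az":0},{"tx":0.6,"ty":-0.6,"tz":0.55,"ax":0.003,"ay":0.003,"az":0},{"tx":0.72,"ty":-0.6,"tz":0.58,"ax":0.003,"ay":0.003,"az":0},{"tx":0.72,"ty":-0.6,"tz":0.58,"ax":0.003,"ay":0.003,"az":0}]'
python3 - <<'E'
from h import *
R=ori(X,np.radians(15)); print(np.round(sl(sensors.get_state()['tool_pos']),4))
for x,z in((.445,.0378),(.4792,.0378)): go(U*.099+X*x+Zh*z,R)
im,d,c=grab('wrist','w5.png')
E
```

```text
t: 12.15
tool_pos: [0.4303, 0.0003, 0.0373]
orientation: [[0.251, -0.228, -0.941], [-0.057, -0.974, 0.221], [-0.966, -0.002, -0.257]]
ft_force: [-0.2, 0.7, 0.1]
width: 0.0001
[0.0962 0.4194 0.0373]
t 12.15 shift [ 0.061 -0.03  -0.249] turn [-0.0018  0.0006  0.0002] F [-0.21  0.67  0.11]
t 12.15 shift [ 0.149 -0.031 -0.579] turn [-0.0018  0.0006  0.0002] F [-0.21  0.67  0.11]
```

View pics/w5.png

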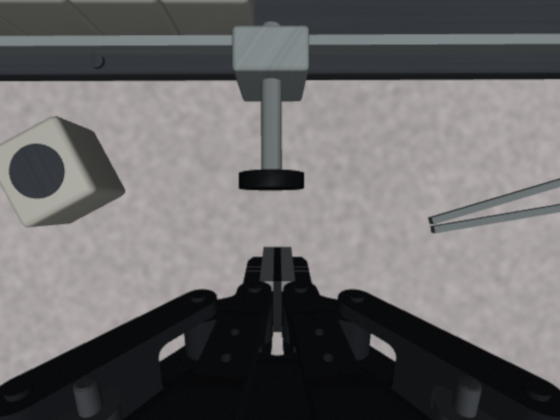

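The fingers (column 277) are nearly lined up with the head (column 271, row 180), so I'll add the 3 mm sideways and push.

```bash
python3 -m inch '[{"tx":0.03,"ty":-0.03,"tz":-0.1,"ax":0,"ay":0,"az":0},{"tx":0.05,"ty":-0.03,"tz":-0.18,"ax":0,"ay":0,"az":0},{"tx":0.065,"ty":-0.03,"tz":-0.24,"ax":0,"ay":0,"az":0},{"tx":0.08,"ty":-0.03,"tz":-0.29,"ax":0,"ay":0,"az":0},{"tx":0.093,"ty":-0.03,"tz":-0.34,"ax":0,"ay":0,"az":0},{"tx":0.107,"ty":-0.03,"tz":-0.39,"ax":0,"ay":0,"az":0},{"tx":0.12,"ty":-0.03,"tz":-0.44,"ax":0,"ay":0,"az":0},{"tx":0.13,"ty":-0.03,"tz":-0.48,"ax":0,"ay":0,"az":0}]' | grep -E 'pos|force'
python3 -m inch '[{"tx":0.008,"ty":0,"tz":-0.03,"ax":0,"ay":0,"az":0},{"tx":0.016,"ty":0,"tz":-0.06,"ax":0,"ay":0,"az":0},{"tx":0.021,"ty":0,"tz":-0.08,"ax":0,"ay":0,"az":0},{"tx":0.021,"ty":0,"tz":-0.08,"ax":0,"ay":0,"az":0}]'| grep -E 'pos|force'
python3 - <<'E'
from h import *
R=ori(X,np.radians(15)); print(np.round(sl(sensors.get_state()['tool_pos']),4))
go(U*.099+X*.4792+Zh*.0378,R)
E
```

```text
tool_pos: [0.4804, -0.0069, 0.0383]
ft_force: [-2.8, 0.0, 0.7]
tool_pos: [0.4886, -0.0088, 0.0386]
ft_force: [-1.0, 0.6, -0.5]
[0.1003 0.4783 0.0386]
t 13.7 shift [ 0.01   0.013 -0.006] turn [-0.0017 -0.0005  0.0006] F [-1.04  0.6  -0.5 ]
```

Estimated about 1 mm short of fully in; I'll creep to the hard end.

```bash
python3 -m inch '[{"tx":0.004,"ty":0,"tz":-0.015,"ax":0,"ay":0,"az":0},{"tx":0.004,"ty":0,"tz":-0.015,"ax":0,"ay":0,"az":0}]'| grep -E 'pos|force'
python3 -m inch '[{"tx":0.004,"ty":0,"tz":-0.015,"ax":0,"ay":0,"az":0},{"tx":0.004,"ty":0,"tz":-0.015,"ax":0,"ay":0,"az":0}]'| grep -E 'pos|force'
```

```text
tool_pos: [0.4901, -0.0092, 0.0386]
ft_force: [-2.2, 0.1, -0.7]
tool_pos: [0.4915, -0.0095, 0.0386]
ft_force: [-2.5, 0.7, -0.8]
```

```bash
python3 -m inch '[{"tx":0.004,"ty":0,"tz":-0.015,"ax":0,"ay":0,"az":0},{"tx":0.004,"ty":0,"tz":-0.015,"ax":0,"ay":0,"az":0}]'| grep -E 'pos|force'
python3 -m inch '[{"tx":0.004,"ty":0,"tz":-0.015,"ax":0,"ay":0,"az":0},{"tx":0.004,"ty":0,"tz":-0.015,"ax":0,"ay":0,"az":0}]'| grep -E 'pos|force'
python3 -m inch '[{"tx":0.003,"ty":0,"tz":-0.01,"ax":0,"ay":0,"az":0},{"tx":0.003,"ty":0,"tz":-0.01,"ax":0,"ay":0,"az":0}]'| grep -E 'pos|force'
```

```text
tool_pos: [0.4917, -0.0096, 0.0383]
ft_force: [-6.0, 1.7, 3.8]
tool_pos: [0.4918, -0.0097, 0.0379]
ft_force: [-8.9, 3.1, 6.6]
tool_pos: [0.4919, -0.0097, 0.0376]
ft_force: [-11.4, 2.9, 8.7]
```

It stops dead at 4.919e-1, so the pin is at its end. I'll back off, rise and check.

```bash
python3 -m inch '[{"tx":-0.02,"ty":0,"tz":0.06,"ax":0,"ay":0,"az":0},{"tx":-0.05,"ty":0,"tz":0.2,"ax":0,"ay":0,"az":0},{"tx":-0.1,"ty":0,"tz":0.4,"ax":0,"ay":0,"az":0},{"tx":-0.5,"ty":0,"tz":0.6,"ax":0,"ay":0,"az":0},{"tx":-1,"ty":0,"tz":0.6,"ax":0,"ay":0,"az":0},{"tx":-1,"ty":0,"tz":0.6,"ax":0,"ay":0,"az":0},{"tx":-1,"ty":0,"tz":0.6,"ax":0,"ay":0,"az":0}]'
python3 - <<'E'
from h import *
im,d,c=grab('wrist','w6.png'); P=pts(d,c); Z=P[...,2]; g=cv2.cvtColor(im,cv2.COLOR_BGR2GRAY)
s=U[0]*P[...,0]+U[1]*P[...,1]; x=X[0]*P[...,0]+X[1]*P[...,1]
m=(s>.08)&(s<.118)&(x>.46)&(x<.512)&(Z>.02)&(Z<.05)&(g<50); print('head x',np.percentile(x[m],[2,50,98]).round(4)-.5592)
m=(s>.07)&(s<.13)&(x>.539)&(x<.578)&(Z>.042)&(Z<.05); print('rear face',np.percentile(s[m],[.5,2]).round(4) if m.any() else None)
im,d,c=grab('top'); P=pts(d,c); Z=P[...,2]; s=P@U; x=P@X
n,l,st,_=cv2.connectedComponentsWithStats(((x>.54)&(x<.58)&(s>.08)&(s<.262)&(Z>.06)&(Z<.085)).astype(np.uint8))
for i in range(1,n):
    if st[i,4]>15: print('cap',P[l==i].mean(0).round(4),'s',s[l==i].mean().round(4))
m=(x>.52)&(x<.6)&(s>.2)&(s<.31)&(Z>.05)&(Z<.06); print('stop',np.percentile(s[m],[1,99]).round(4))
w=cv2.imread('pics/w6.png'); t=cv2.resize(im[155:245,205:365],(560,315),interpolation=cv2.INTER_CUBIC); cv2.imwrite('pics/fin.png',cv2.resize(np.vstack([w,t]),None,fx=.8,fy=.8))
E
```

```text
t: 15.82
tool_pos: [0.4139, 0.0081, 0.1198]
orientation: [[0.256, -0.228, -0.94], [-0.057, -0.974, 0.22], [-0.965, -0.003, -0.262]]
ft_force: [-0.3, -1.2, -0.0]
width: 0.0001
head x [-0.0669 -0.0655 -0.0593]
rear face [0.1072 0.1073]
cap [0.6006 0.1147 0.0722] s 0.2456
cap [0.5909 0.0762 0.0715] s 0.2059
cap [0.5819 0.0376 0.0719] s 0.1662
cap [ 0.5722 -0.0016  0.0722] s 0.1259
stop [0.2169 0.2864]
```

View pics/fin.png

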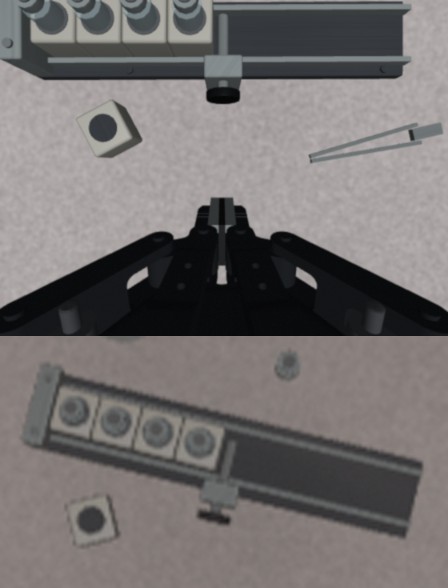

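The row stands closed up against the stop, with the pin across the lane behind it. The head's outer face is at −66.9 mm (target −66.5), and the bystanders look unmoved. I'll hand it in.

```bash
python3 -c "
from h import *
print(job.close_job())"
```

```text
the job is handed in; nothing more can be done
None
```

The four carriers are closed up against the end stop, and the locking pin is fully in behind them. I handed the job in at about 16 s, with the arm clear of everything.

**The row:** I pushed it about 79 mm from behind with shut fingertips, low on the rear face. It slid at 2–3 N, and at the stop the force climbed to about 10 N with no further movement.

**The pin:** I pushed the head until it stopped dead, with the force rising to about 15 N.

**Last checks:**
- **Carrier spacing:** the vial caps are 39.7–40.3 mm apart, against 40 mm for touching carriers.
- **Lead carrier to stop:** it measures about 20.8 mm from carrier centre to stop face. The ideal is 20 mm, so this is home within the 2 mm calibration.
- **Pin head:** its outer face is at track x ≈ −66.9 mm by camera (target −66.5). The arm's own position put it nearer −64 mm; the two differ by about 3 mm, but the pin was at its hard end.
- **Surroundings:** the carriers stayed upright in every view. The spare carrier, forceps and loose vial look unmoved in the last picture. The arm never went near the other bystanders, and I did not re-measure them.

My first batch of moves was refused as invalid because the rows did not include all six keys. Nothing moved as a result.

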